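# Lever open a stiff stone case with the opening knife

### The job

Draw the opening knife out from under the low shelf by its blade until its handle is right clear, lay it down on the bench and let go of it, then take it again by the handle. Push the blade into the slot under the lip of the stone case, lever the lid up with it and swing the lid open until it stands up close to upright or beyond. Then lay the knife flat on the bench, without disturbing the jars, block, brush and bowl.

Things in the scene. Friction and masses are not known exactly. Their poses are not given: they have to be found in the camera images.
- knife_handle (a point): Centre of the orange flat-sided handle of the opening knife, half-way up; handle 100 mm long, 22 mm wide, 16 mm high, steel blade 100 mm long beyond it. x points from handle to tip, z up while it lies flat. Mass about 90 g, mostly in the handle. At the start the whole handle is under the low shelf and about 93 mm of blade sticks out of the shelf's open front
- knife_blade (a point): Middle of the blade, 100 mm ahead of the handle's centre, 50 mm short of the tip; axes as knife_handle. Blade 20 mm wide and 4 mm thick, its last 25 mm a tongue 16 mm wide and 2.5 mm thick; it runs along the handle's mid-height, 8 mm above the bench when the knife lies flat
- knife_tip (a point): Middle of the blade's tip, 150 mm ahead of the handle's centre; axes as knife_handle
- shelf: Fixed low plywood shelf, 160 mm deep (x), 240 mm wide (y), board's underside 98 mm and top 110 mm above the bench, a wall on each side (y), open at front and rear; pots on it reach 174 mm. Origin on the bench under its middle; the front faces -x of its frame, front edge at x = -80 mm. A gripper does not fit beneath
- case: Fixed wooden stone case, 130 mm deep (x), 160 wide (y), 54 high when shut. Origin on the bench under its middle; front faces -x of its frame, towards the left of the bench. Base 36 mm high, its front 20 mm a ledge; the lid's lip overhangs it all, leaving a level slot 10 mm high (36 to 46 mm above the bench), 20 deep, 160 wide, open in front: too low for fingers, right for the blade
- lid (a joint): Angle of the case's lid, rad: 0 shut, grows as it opens, stops at 1.75 (1.57 upright). Stiff hinge that stays at any angle; lifting the lid at its lip takes about 3 N. Lid 130 mm from hinge to lip, 160 mm wide, 8 mm thick
- lid_lip (a point): Middle of the lid's front lip, at its lower edge; moves with the lid. x of its frame points from lip to hinge, z out of the lid's upper face
- lid_hinge (a point): Middle of the lid's hinge line at the case's rear edge, 46 mm above the bench, level with the underside of the shut lid; fixed to the case, axes as the case; the hinge runs along y
- jar_big: Bystander: clear glass jar, 76 mm across, 110 mm high, origin at its base
- jar_small: Bystander: amber jar, 60 mm across, 80 mm high, origin at its base
- jar_green: Bystander: green jar, 64 mm across, 90 mm high, origin at its base
- charcoal: Bystander: grey soldering block 70 x 120 x 32 mm, origin under its middle
- brush: Bystander: brush with yellow handle, 170 mm long, lying near the robot along its x axis, about 20 mm high
- dish: Bystander: white bowl, 90 mm across, 35 mm high, origin at its base
- knife: The whole knife; origin under the handle's centre, axes as knife_handle
Things that resemble listed ones, but are neither listed nor needed, are in the scene too. Of the things shaped like the case, the wooden one is meant.

How it is judged:
On the way, in this order (a step that is already met when the one before it is completed fails the run):
1. the knife lies on the bench, its handle drawn clear of the shelf, and is let go (x of knife_handle in the frame of shelf below -0.125 m and height (world z) of knife_handle below 0.016 m and contact force between the fingers and knife below 0.05 N and linear speed of knife below 0.05 m/s), for 0.2 s.
2. the lid is levered up by the knife, no finger on the lid (value of joint lid above 0.35 rad and contact force between knife and case above 0.2 N and contact force between the fingers and case below 0.1 N), for 0.1 s.
At the end, for the whole second after the job is handed in: the lid stands open at 1.1 rad (63 degrees) or more; the knife lies flat (within 0.1 rad, handle centre lower than 16 mm) on the bench, at rest and let go (value of joint lid above 1.1 rad and height (world z) of knife_handle below 0.016 m and angle between knife_handle's own z axis and vertical below 0.1 rad and linear speed of knife below 0.02 m/s and contact force between the fingers and knife below 0.05 N); the robot touches nothing.
It fails at once if a bystander (jar, block, brush or bowl) is shifted by more than 30 mm or a jar tipped over (distance of any of jar_big, jar_small, jar_green, charcoal, brush, dish from where it was at the start of the episode above 0.03 m or angle between any of jar_big, jar_small, jar_green's own z axis and vertical above 0.5 rad).
It also fails if it takes over 48 s, if anything falls off the work surface, if the arm or the gripper's body presses on something with over 40 N, if the wrist force passes 120 N, or if a joint passes its speed limit or range.

### The arm

A 6-joint arm with a two-finger parallel gripper is mounted at the origin on the work surface. World frame = base frame: x ahead of the robot, y to its left, z up, the work surface at z = 0. Lengths are in m, angles in rad, forces in N, time in s.
With the tool pointing down it reaches from about 0.325 to 0.9 m from the base axis. Payload 6.1 kg.
Tool frame: the origin (TCP) lies midway between the tips of the shut fingers; the grasp point (between the pads) lies 19 mm behind it; z points along the fingers, y is the line along which they close (so a half turn about z gives the same grasp; the last joint's range is limited). The gripper opens to 85 mm and grips with 20 to 120 N. Pads are 22 mm wide; open, the fingers measure 114 mm over their backs; the gripper's body (76 mm by 85 mm) begins 54 mm behind the grasp point. The pads swing forward as they close: fully open they stand 13 mm farther back than shut.
Start: joints at [0.984, 0.22, 1.526, -0, 1.395, -0.126], TCP at [0.278, 0.56, 0.231] pointing down, gripper open.
Joint ranges: [-2.98, 2.98], [-0.91, 2.08], [0.09, 2.57], [-1.24, 4.39], [0.2, 2.65], [-2.68, 2.68]. Speed limits (rad/s): [2.57, 2.57, 3.01, 3.14, 3.14, 3.14].

### API

Orientations are given as [roll, pitch, yaw] about the fixed x, y, z axes, in that order (R = Rz(yaw) Ry(pitch) Rx(roll)).
In Python, from plant import movep, move_l, set_joints, gripper_to, hold, inverse_kinematics, observe, get_image, get_calibration, Unreachable, job_done gives the robot as it stands. Calls block until the motion is done:
- movep(position, orientation): joint-space move of the TCP to a pose.
- move_l(position, feed=0.15, rotation=None, max_force=None): straight line of the TCP; rotation=None keeps the orientation; feed is the mean speed in m/s. With max_force (N) it stops when the force on the tool has changed by that much, and returns True; else False.
- set_joints(angles): joint-space move.
- gripper_to(opening, f_grip=None): finger opening in m; f_grip is the grip in N (None keeps the last); returns when the fingers have stopped.
- hold(seconds).
- inverse_kinematics(position, orientation): joint angles nearest the present ones, or None.
- observe(): the state.
- get_image(name): name is "scene" or "top" or "wrist"; returns (picture, depth): 480x640x3 uint8, red, green, blue; 480x640 float32, m along the optical axis (not along the pixel's ray), 0 where there is no reading.
- get_calibration(name): a dict with "intrinsics" (3x3 intrinsics, pixels), "world_from_camera" (4x4, takes a point from camera to world coordinates). Camera axes: x right, y down, z forward; pixel columns grow to the right and rows downward; lengths in m; the calibration is good to about 2 mm. A picture is of the moment at which its call begins: read the wrist's pose just before it. get_calibration takes no time and is no camera call; for the wrist camera it gives the pose at the moment of the call.
A pose or a line that the arm cannot do raises Unreachable and nothing moves.
- job_done(): hands the job in; it is judged then, once.
The state is a dict: "time_s": time; "q": joint angles; "joint_velocities": joint speeds; "joint_torque": joint torques, N m; "eef_pos": TCP position; "tcp_rot": TCP orientation; "ft_force": force on the tool from outside, world axes, zero at the start; "torque": the same for the moment, N m; "opening": finger opening in m; "grasp_force": force on a finger pad.
Only numpy, scipy, OpenCV 4.12 (cv2) and the standard library are available. Lean on these libraries where they do the work, as an engineer would, in place of code of your own. Each camera call takes 0.05 s, during which the arm holds its last target. There are 200 camera calls.

## Working session

There is one attempt and no reset: what is moved stays moved. The work goes in short steps, each a Python script; the robot and the scene stay as the last script left them, time stands still between calls to the robot, and variables do not carry over. Pictures are saved under pics/ and viewed, at most 10 in all, crops included, and the job is handed in when it is done.

```bash
mkdir -p pics; ls; cat > h.py <<'E'
import numpy as np, cv2
from plant import *
def save(n,f,crop=None):
    im,d=get_image(n); cv2.imwrite(f'pics/{f}.png',im[:,:,::-1]); np.savez(f'pics/{f}.npz',im=im,d=d,K=get_calibration(n)['intrinsics'],T=get_calibration(n)['world_from_camera']); return im,d
def load(f):
    z=np.load(f'pics/{f}.npz'); return z['im'],z['d'],z['K'],z['T']
def ray(K,T,uv,z):
    uv=np.atleast_2d(uv).astype(float); r=np.c_[(uv[:,0]-K[0,2])/K[0,0],(uv[:,1]-K[1,2])/K[1,1],np.ones(len(uv))]@T[:3,:3].T
    return T[:3,3]+r*((z-T[2,3])/r[:,2:])
def cloud(d,K,T):
    v,u=np.mgrid[:d.shape[0],:d.shape[1]]; p=np.stack([(u-K[0,2])/K[0,0]*d,(v-K[1,2])/K[1,1]*d,d],-1)
    return p@T[:3,:3].T+T[:3,3]
E
python3 - <<'E'
from h import *
save('top','top0');save('scene','sc0')
print(observe()['time_s'],get_calibration('top')['world_from_camera'],get_calibration('scene')['world_from_camera'])
E
```

```text
pics
0.1 [[ 0.00425011 -0.99444356  0.10518527  0.34830672]
 [-0.99995911 -0.00338672  0.00838558 -0.00521741]
 [-0.00798276 -0.10521661 -0.99441729  1.42683212]
 [ 0.          0.          0.          1.        ]] [[-0.41274818  0.49391251 -0.76530345  1.45103518]
 [ 0.91071984  0.20984645 -0.35574407  0.43101889]
 [-0.01511023 -0.84380975 -0.53642966  0.72945071]
 [ 0.          0.          0.          1.        ]]
```

View pics/top0.png

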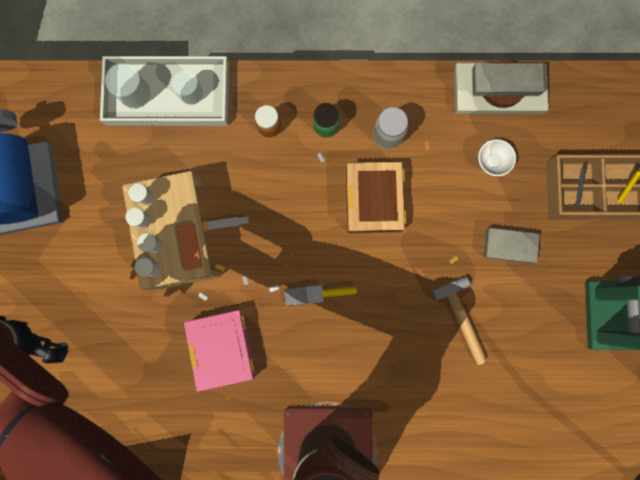

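View pics/sc0.png

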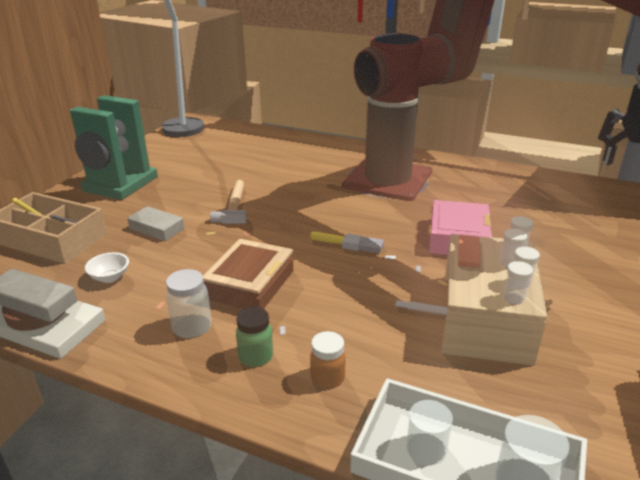

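The top view shows the shelf at about (170,230), with the blade at (205–247,222) pointing right. The wooden case is centred at (376,197) with its front edge at column 348, and the pink decoy is at (218,350). The brush is at (320,293), outside the working corridor.

```bash
cat > m.py <<'E'
from h import *
im,d,K,T=load('top0'); P=cloud(d,K,T)
def rect(mask,z,name):
    m=mask.astype(np.uint8); n,l,s,c=cv2.connectedComponentsWithStats(m); i=1+np.argmax(s[1:,4])
    uv=np.argwhere(l==i)[:,::-1]; W=ray(K,T,uv,z)[:,:2]
    r=cv2.minAreaRect((W*1000).astype(np.float32)); print(name,s[i],r, cv2.boxPoints(r).round(1).tolist())
roi=lambda a,b,c,e:(np.pad(np.ones((e-c,b-a)),((c,480-e),(a,640-b)))>0)
Z=P[...,2]
rect(roi(330,420,145,250)&(Z>.045)&(Z<.065),.054,'case')
rect(roi(110,225,160,300)&(Z>.1)&(Z<.12),.11,'shelf')
I=im.astype(int); sat=I.max(2)-I.min(2)
b=roi(200,260,205,245)
print(sat[210:232:3,200:256:4]); 
rect(b&(sat<40)&(Z<.06),.010,'blade')
for v in (216,220,223,227): print(Z[v,200:256:4].round(3))
print(Z[197,340:412:3].round(3), K[0,0])
E
python3 m.py
python3 -c "
import cv2;im=cv2.imread('pics/top0.png')[140:320,110:430];cv2.imwrite('pics/c1.png',cv2.resize(im,(800,450),interpolation=2))"
```

```text
case [ 346  163   60   69 3791] ((594.6530151367188, -109.0479736328125), (161.5762939453125, 134.65660095214844), 1.471153974533081) [[512.2000122070312, -43.79999923706055], [515.5999755859375, -178.39999389648438], [677.0999755859375, -174.3000030517578], [673.7000122070312, -39.70000076293945]]
shelf [ 122  171   89  119 5421] ((507.76031494140625, 363.82855224609375), (240.7039337158203, 161.865966796875), 11.994837760925293) [[373.20001220703125, 418.0], [406.8999938964844, 259.70001220703125], [642.2999877929688, 309.70001220703125], [608.7000122070312, 468.0]]
[[ 53  57  58  55  59  54  55  51  53  54  51  53  59  54]
 [ 45  51  55  53  50  53  52  51  50  52  53  49  49  51]
 [ 44  53  53  51  54  50  43  38  41  29  36  29  44  52]
 [ 44  43  42  40  32  17  14   6   8   5   7   7  32  53]
 [ 50  84   8   5   8   5   6   4   6   5   7   6  26  51]
 [ 48  91   8   7   6   6   6   6   9  15  53  55  57  56]
 [ 49 100  10  10  17  34  47  48  53  56 102  60  58  54]
 [ 49  57  53  54  55  54  53  53  53  53  87 104  92  55]]
blade [207 215  42  15 425] ((539.5755615234375, 244.01934814453125), (27.01053237915039, 100.97813415527344), 7.85333251953125) [[519.2999877929688, 292.20001220703125], [533.0999755859375, 192.1999969482422], [559.9000244140625, 195.8000030517578], [546.0999755859375, 295.8999938964844]]
[ 0.098  0.005  0.002  0.005 -0.002  0.001  0.001 -0.001 -0.002 -0.001
 -0.002 -0.001 -0.002  0.005]
[ 0.111 -0.     0.004  0.     0.001  0.009  0.017  0.009  0.016  0.012
  0.009  0.016  0.002 -0.001]
[0.111 0.019 0.011 0.006 0.011 0.011 0.012 0.007 0.015 0.008 0.014 0.009
 0.001 0.001]
[ 0.109  0.014  0.008  0.011  0.009  0.007  0.011 -0.001 -0.003 -0.001
  0.002  0.     0.003  0.005]
[ 0.003  0.002 -0.004  0.056  0.055  0.053  0.053  0.055  0.06   0.063
  0.056  0.06   0.057  0.062  0.057  0.063  0.056  0.054  0.061  0.055
  0.052 -0.003 -0.001 -0.   ] 594.6825383037839
```

View pics/c1.png

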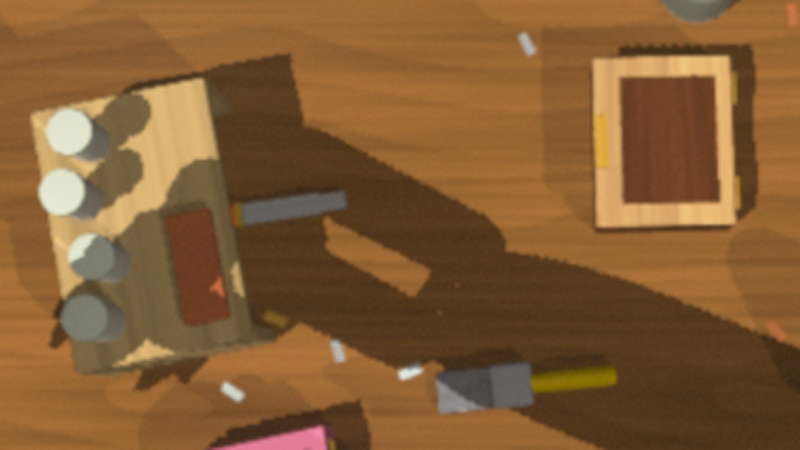

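The crop shows the blade running from crop (242,214) to the tip at (346,200), with a little orange handle at (236,213). The case front edge is at crop column 594.

```bash
cat > m2.py <<'E'
from h import *
im,d,K,T=load('top0'); I=im.astype(int); sat=I.max(2)-I.min(2)
m=np.zeros_like(sat,bool); m[208:240,203:258]=(sat<20)[208:240,203:258]&(I.sum(2)>150)[208:240,203:258]
uv=np.argwhere(m)[:,::-1]; W=ray(K,T,uv,.010)[:,:2]*1000
r=cv2.minAreaRect(W.astype(np.float32)); print(len(uv),r,cv2.boxPoints(r).tolist())
c=W.mean(0); w,V=np.linalg.eigh(np.cov((W-c).T)); a=V[:,1]*-np.sign(V[1,1]); print(c,a,((W-c)@a).min(),((W-c)@a).max(),np.ptp((W-c)@V[:,0]))
o=observe(); print(o['q'],o['tcp_rot'],o['opening'])
tip=(c+a*((W-c)@a).max())/1000; a3=np.r_[a,0]
yaw=np.arctan2(a[1],a[0])
from math import pi
for p in [np.r_[tip-a*.05,.12],np.r_[tip-a*.05,.004],np.r_[tip+a*.07,.004], np.r_[.595,.08,.03],np.r_[.595,-.05,.15]]:
  for dy in (0,pi): print(p.round(3),[None if (q:=inverse_kinematics(p,[pi,0,yaw+dy])) is None else np.round(q,2).tolist()])
E
python3 m2.py
```

```text
328 ((538.5252075195312, 244.31199645996094), (20.934417724609375, 97.25013732910156), 8.794106483459473) [[520.7470092773438, 290.76513671875], [535.6150512695312, 194.65829467773438], [556.3034057617188, 197.85885620117188], [541.4353637695312, 293.9656982421875]]
[538.01929533 246.38523438] [ 0.14737138 -0.98908123] -46.527977131496804 50.72061099638379 20.97644149839929
[ 9.83900454e-01  2.21160151e-01  1.52750472e+00 -2.91053696e-05
  1.39471889e+00 -1.26128194e-01] [-3.13981217e+00 -1.96892166e-04  2.68082992e+00] 0.08531639605704841
[0.538 0.246 0.12 ] [None]
[0.538 0.246 0.12 ] [[0.3, 0.24, 1.72, -0.0, 1.18, 0.15]]
[0.538 0.246 0.004] [None]
[0.538 0.246 0.004] [[0.3, 0.41, 1.76, -0.0, 0.97, 0.15]]
[0.556 0.127 0.004] [None]
[0.556 0.127 0.004] [[0.09, 0.36, 1.82, -0.0, 0.96, -0.06]]
[0.595 0.08  0.03 ] [None]
[0.595 0.08  0.03 ] [[0.0, 0.38, 1.73, -0.0, 1.03, -0.15]]
[ 0.595 -0.05   0.15 ] [None]
[ 0.595 -0.05   0.15 ] [[-0.22, 0.22, 1.68, 0.0, 1.24, -0.36]]
```

```bash
cat > s1.py <<'E'
from h import *
from math import pi
a=np.array([.1474,-.9891]); tip=np.array([.5455,.1962]); yaw=np.arctan2(a[1],a[0])+pi
g=tip-a*.035
gripper_to(.045,60)
movep([*g,.25],[pi,0,yaw]); move_l([*g,.03],.25)
print(move_l([*g,-.002],.02,max_force=4)); z=observe()['eef_pos'][2]; print('touch z',z)
z=max(z,0)+.003; move_l([*g,z],.05)
gripper_to(.0,60); o=observe(); print(o['opening'],o['grasp_force'],o['ft_force'],o['eef_pos'])
if o['opening']>.012:
    print(move_l([*(g+a*.165),z+.001],.12,max_force=25)); o=observe(); print(o['eef_pos'],o['opening'],o['ft_force'])
    save('top','top1'); 
print(o['time_s'])
E
python3 s1.py; python3 -c "
import cv2;im=cv2.imread('pics/top1.png')[140:320,110:430];cv2.imwrite('pics/c2.png',cv2.resize(im,(800,450),interpolation=2))"
```

```text
False
touch z -0.0018277468195688346
0.017786688348837645 58.55823755264282 [ 0.04048579 -0.25416333  0.87293108] [0.54028944 0.23079867 0.00300053]
False
[0.56455311 0.06818148 0.00395037] 0.0175325419407491 [-0.15975313 -0.0466693  -0.76009426]
7.05
```

View pics/c2.png

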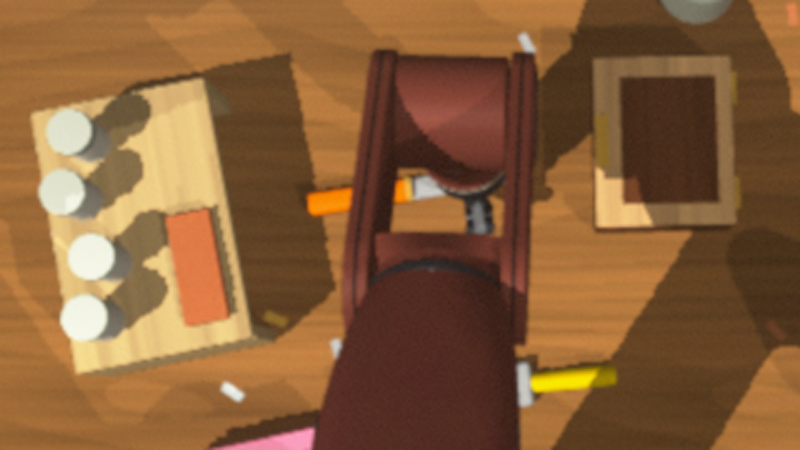

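The handle is fully clear of the shelf, running from crop (310,203) to (410,190). Next I release, lift and look from above.

```bash
cat > s2.py <<'E'
from h import *
from math import pi
gripper_to(.05); hold(.4)
p=observe()['eef_pos']; move_l([*p[:2],.2],.3)
a=np.array([.1474,-.9891]); yaw=np.arctan2(a[1],a[0])+pi
h=p[:2]-a*.115
movep([h[0]-.05,h[1],.28],[pi,0,yaw]); hold(.2)
im,d=save('wrist','w1'); K,T=[get_calibration('wrist')[k] for k in('intrinsics','world_from_camera')]
hsv=cv2.cvtColor(im,cv2.COLOR_RGB2HSV); m=cv2.inRange(hsv,(5,170,120),(18,255,255))
n,l,s,c=cv2.connectedComponentsWithStats(m)
for i in range(1,n):
    if s[i,4]<400: continue
    W=ray(K,T,np.argwhere(l==i)[:,::-1],.016)[:,:2]*1000
    print(s[i],c[i],cv2.minAreaRect(W.astype(np.float32)))
print(observe()['time_s'],observe()['eef_pos'])
E
python3 s2.py
```

```text
[    0     0   219   360 32689] [109.55966839 213.59726514] ((298.5357971191406, 148.44398498535156), (378.5760803222656, 210.2998504638672), 87.30622100830078)
[ 229    0  147   61 1004] [315.96713147  46.71912351] ((473.89056396484375, 308.7640075683594), (137.67465209960938, 38.290748596191406), 28.295673370361328)
[  221     0   419   423 87719] [442.75648377 212.0304153 ] ((636.8802490234375, 155.33401489257812), (469.5800476074219, 429.8719482421875), 9.426137924194336)
[137 432  21  43 588] [148.55782313 450.13605442] ((349.4262390136719, -152.09812927246094), (22.613758087158203, 60.524200439453125), 4.493331432342529)
9.6333 [0.49781251 0.18012335 0.27846551]
```

View pics/w1.png

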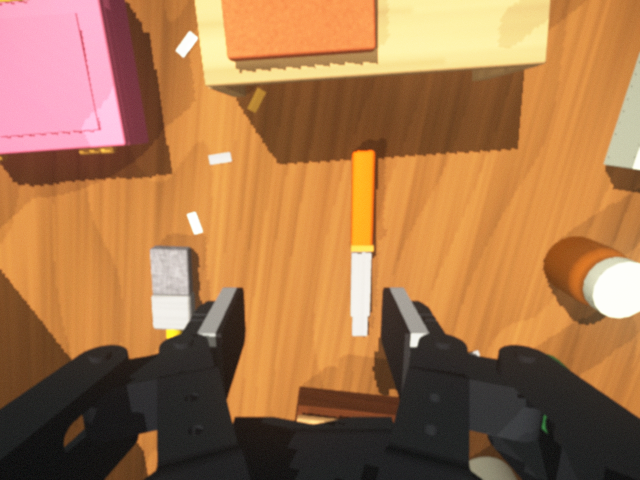

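The wrist view shows the knife lying free: handle at rows 150–250, columns 351–376, tip at (360,335).

```bash
cat > s3.py <<'E'
from h import *
from math import pi
im,d,K,T=load('w1')
hsv=cv2.cvtColor(im,cv2.COLOR_RGB2HSV); m=cv2.inRange(hsv,(8,200,180),(25,255,255)); r0=np.zeros_like(m); r0[140:262,340:385]=1; m*=r0
uv=np.argwhere(m)[:,::-1]; W=ray(K,T,uv,.016)[:,:2]
(c,s,_)=r=cv2.minAreaRect((W*1000).astype(np.float32)); 
tip=ray(K,T,[360,335],.009)[0,:2]; print(len(uv),r,tip)
w,V=np.linalg.eigh(np.cov(W.T)); a=V[:,1]*-np.sign(V[1,1]); c=np.array(c)/1000
print('axis',a,'tip along',(tip-c)@a,'tip lat',(tip-c)@[-a[1],a[0]])
np.savez('kn.npz',c=c,a=a,tip=tip)
yaw=np.arctan2(a[1],a[0])+pi; g=c+a*.03
movep([*g,.12],[pi,0,yaw]); move_l([*g,.03],.2); move_l([*g,.002],.05)
gripper_to(0,120); hold(.1); o=observe(); print(o['opening'],o['grasp_force'],o['eef_pos'],o['ft_force'])
if o['opening']>.012:
    move_l([*g,.09],.15); hold(.2); o=observe(); print(o['opening'],o['ft_force'],o['time_s'])
    save('wrist','w2'); save('scene','sc2')
E
python3 s3.py
```

```text
2146 ((546.639892578125, 183.05575561523438), (22.458942413330078, 94.04258728027344), 9.74439811706543) [0.57178534 0.03232003]
axis [ 0.15584318 -0.98778181] tip along 0.1528127515887521 tip lat 0.0013470824896260301
0.018803787820648496 118.52136611938477 [0.55197161 0.15350117 0.00284886] [-1.66715572 -0.00581074  5.69697467]
0.018399034936512505 [-0.72171692 -0.12390255 -1.57538546] 13.075
```

View pics/w2.png

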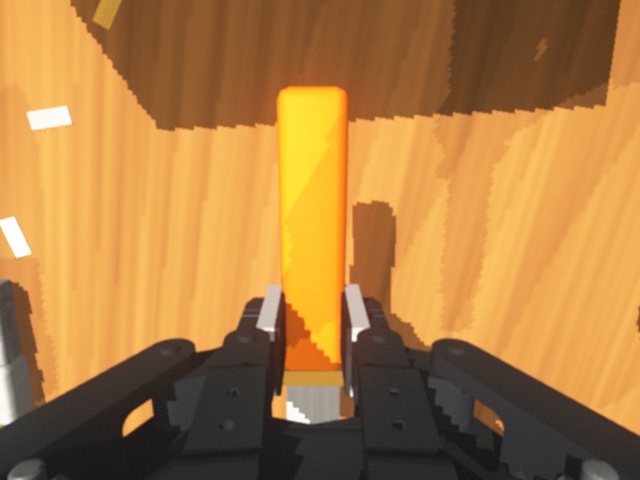

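```bash
cat > s4.py <<'E'
from h import *
from math import pi
ac=np.array([.0253,-.9997]); F=np.array([.593,-.0415]); yaw=np.arctan2(ac[1],ac[0])+pi
p=F-ac*(.03+.122)
movep([*p,.09],[pi,0,yaw]); move_l([*p,.0358],.1); hold(.3)
im,d=save('scene','sc3'); save('top','top3'); o=observe(); print(o['eef_pos'],o['tcp_rot'],o['ft_force'],o['time_s'])
c=im[150:350,170:440,::-1]; cv2.imwrite('pics/c3.png',cv2.resize(c,(800,593),interpolation=2))
# predicted pixels for checks
K,T=[get_calibration('scene')[k] for k in('intrinsics','world_from_camera')]; Ti=np.linalg.inv(T)
for n,q in dict(tip=[*(p+ac*.122),.041],rear=[*(p-ac*.08),.041],slotc=[*F,.041]).items():
    x=K@(Ti[:3,:3]@q+Ti[:3,3]); uv=x[:2]/x[2]; print(n,uv,(uv-[170,150])*800/270)
E
python3 s4.py
```

```text
[0.58941617 0.11040475 0.03620621] [3.14091928e+00 1.50621286e-05 1.59603910e+00] [-0.41180142 -0.48082143 -0.91088399] 14.6083
tip [291.18282503 278.34955781] [359.06022231 380.2949861 ]
rear [387.79933237 301.22122306] [645.33135517 448.06288313]
slotc [277.7713542  275.17471037] [319.32253096 370.88803071]
```

View pics/c3.png

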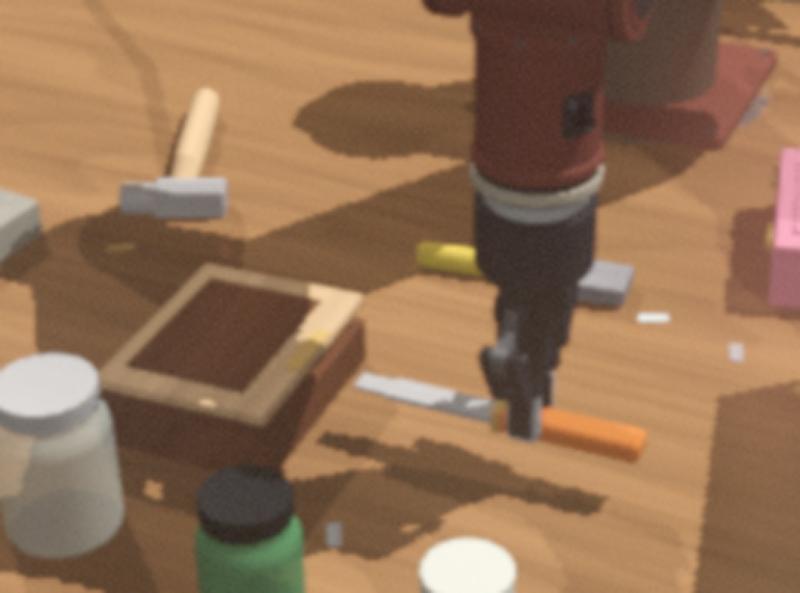

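The picture shows the tip at crop (357,381), matching the predicted (359,380), and the handle is level at the slot's height. Next I insert the blade.

```bash
cat > s5.py <<'E'
from h import *
ac=np.array([.0253,-.9997]); F=np.array([.593,-.0415])
p=F-ac*.122
hit=move_l([*(p+ac*.017),.0358],.04,max_force=8); o=observe(); ins=(o['eef_pos'][:2]-p)@ac
print('hit',hit,'ins',ins,o['ft_force'],o['eef_pos'][2])
if ins>.012:
    H=F+ac*.13; r=.13-ins
    for t in np.arange(.1,.61,.1):
        z=.046+r*np.sin(t)-.0052-.001
        move_l([*(H-ac*(r*np.cos(t)+.122)),z],.05); o=observe(); print(round(t,2),o['ft_force'].round(2),o['torque'].round(2),o['opening'])
    save('scene','sc5'); print(o['time_s'])
    im=load('sc5')[0]; cv2.imwrite('pics/c5.png',cv2.resize(im[150:350,170:440,::-1],(800,593),interpolation=2))
E
python3 s5.py
```

```text
hit False ins 0.016755281209563152 [ 0.21136721  0.4382345  -0.18407783] 0.03580289001636658
0.1 [-0.2   0.06 -1.42] [ 0.2   0.03 -0.01] 0.018653216631014446
0.2 [-0.23  1.75 -1.15] [ 0.29  0.02 -0.02] 0.018762552358615264
0.3 [-0.17  0.1  -2.26] [0.19 0.01 0.01] 0.018896667913475527
0.4 [-0.52 -0.67 -1.6 ] [0.17 0.03 0.  ] 0.01901144624569889
0.5 [-0.47  0.65 -1.93] [ 0.11  0.02 -0.  ] 0.018661730782931672
0.6 [ 0.52  0.35 -1.25] [ 0.19  0.   -0.02] 0.018869586301157835
18.2667
```

View pics/c5.png

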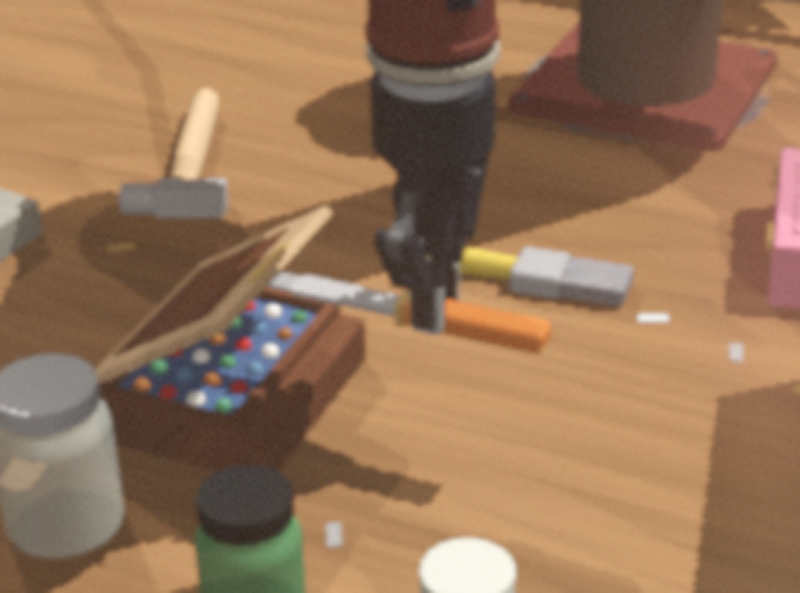

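The lid is about 35° up on the blade, and the knife is still level in the grip. I'll continue along the arc.

```bash
cat > s6.py <<'E'
from h import *
ac=np.array([.0253,-.9997]); F=np.array([.593,-.0415]); H=F+ac*.13; r=.113
for t in np.arange(.75,1.66,.15):
    z=.046+r*np.sin(t)-.0062
    move_l([*(H-ac*(r*np.cos(t)+.122)),z],.07); o=observe(); print(round(t,2),o['ft_force'].round(2),o['torque'].round(2))
im,d=save('scene','sc6'); print(o['time_s'],o['opening'])
cv2.imwrite('pics/c6.png',cv2.resize(im[130:330,170:440,::-1],(800,593),interpolation=2))
E
python3 s6.py
```

```text
0.75 [ 0.25  0.38 -1.66] [ 0.01 -0.02  0.01]
0.9 [ 0.4   1.16 -0.47] [-0.03 -0.05 -0.05]
1.05 [ 0.26  0.38 -0.64] [0.06 0.42 0.63]
1.2 [-0.02  0.33 -0.42] [-0.03  0.04  0.02]
1.35 [ 0.48 -0.57 -0.35] [-0.02 -0.    0.  ]
1.5 [ 0.63 -0.27 -1.05] [-0.03  0.04 -0.02]
1.65 [-0.74  1.07 -1.17] [ 0.04  0.03 -0.04]
21.0583 0.0185534462532369
```

View pics/c6.png

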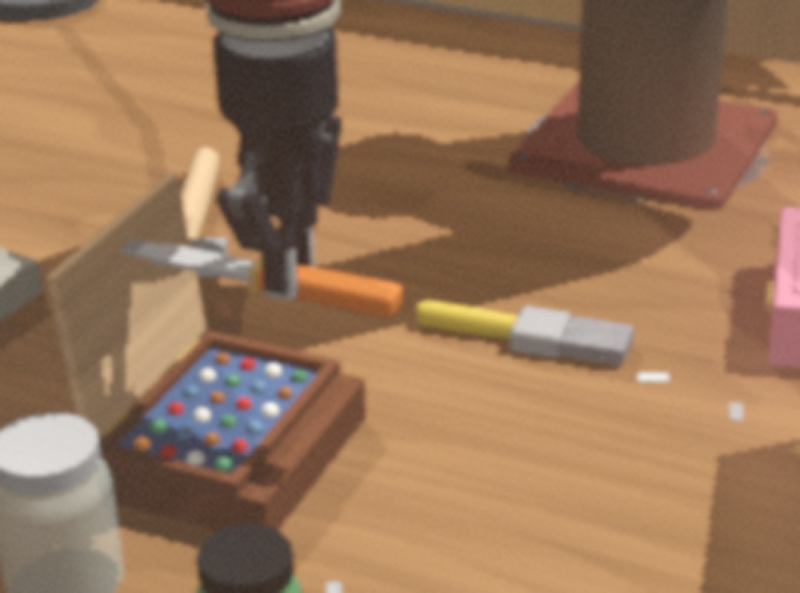

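The lid stands upright. Next I retreat along the knife's axis, lay the knife down and release it.

```bash
cat > s7.py <<'E'
from h import *
p=observe()['eef_pos']; q=np.array([.572,.145])
move_l([p[0]-.003,p[1]+.14,p[2]],.15); move_l([*q,p[2]],.15); move_l([*q,.012],.15)
print(move_l([*q,.0028],.02,max_force=4)); o=observe(); print(o['eef_pos'],o['ft_force'])
gripper_to(.05); hold(.2); move_l([*q,.2],.25); q2=[.45,.2]; move_l([*q2,.28],.25); hold(.2)
im,_=save('scene','sc7'); o=observe(); print(o['ft_force'],o['time_s'])
cv2.imwrite('pics/c7.png',cv2.resize(im[130:400,120:480,::-1],(800,600),interpolation=2))
im,d=save('wrist','w7'); K,T=[get_calibration('wrist')[k] for k in('intrinsics','world_from_camera')]
P=cloud(d,K,T); hsv=cv2.cvtColor(im,cv2.COLOR_RGB2HSV); m=cv2.inRange(hsv,(8,200,180),(25,255,255))>0
m&=(P[...,2]<.06)&(abs(P[...,0]-.572)<.04)&(abs(P[...,1]-.18)<.1); Q=P[m]; print(len(Q))
A=np.c_[Q,np.ones(len(Q))]; print(np.linalg.lstsq(A[:,[0,1,3]],Q[:,2],rcond=None)[0],np.median(Q,0))
E
python3 s7.py
```

```text
True
[0.57200978 0.14503248 0.00291618] [-0.49357992 -0.68917777  4.86109751]
[ 0.48807121  0.24141665 -0.42618634] 26.925
2249
[0.02083344 0.00115054 0.00312888] [0.56913504 0.17738939 0.01614371]
```

View pics/c7.png

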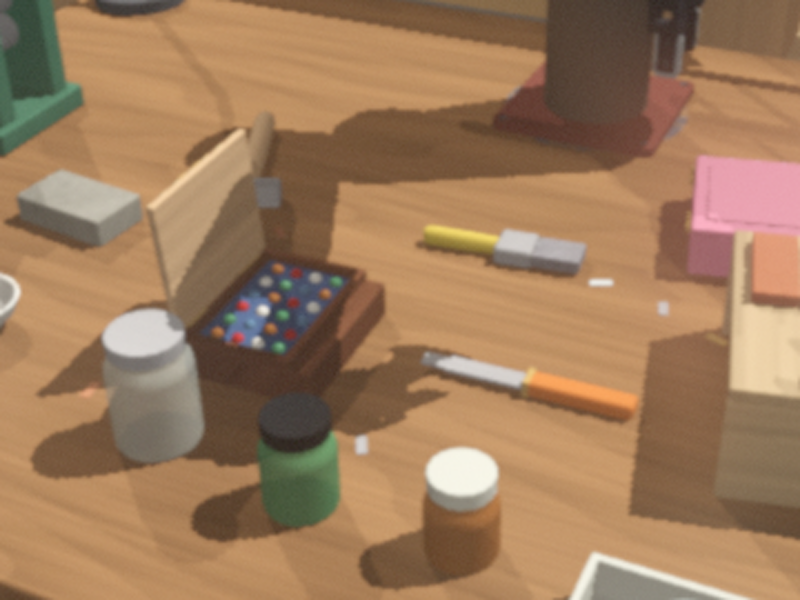

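The lid is upright. The knife lies flat with its handle top at 16 mm, and the bystanders are untouched.

```bash
python3 -c "
from plant import *
print(job_done())"
```

```text
the job is handed in; nothing more can be done
None
```

I handed the job in at about 27 s of the 48 s limit: the last pictures show the lid upright, the knife flat on the bench and let go, and the jars, block and brush in place; `job_done()` returned no verdict.

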